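# Start the big nut on the tube clamp's coarse thread and run it down

### The arm

A 6-joint arm with a two-finger parallel gripper is mounted at the origin on the work surface. World frame = base frame: x ahead of the robot, y to its left, z up, the work surface at z = 0. Lengths are in mm, angles in rad, forces in N, time in s.
With the tool pointing down it reaches from about 350 to 775 mm from the base axis. Payload 7.3 kg.
Tool frame: the origin (TCP) lies between the finger pads; the fingertips stand 19 mm ahead of it and the grasp point (between the pads) is the TCP (robot.tip_extent is the distance from the TCP to the fingertips, in mm); z points along the fingers, x is the direction in which the jaws open and shut, and the axes are right-handed (so a half turn about z gives the same grasp; the last joint's range is limited). The gripper opens to 92 mm and grips with 3 to 60 N. Pads are 19 mm wide; open, the fingers measure 130 mm over their backs; the gripper's body (75 mm by 190 mm) begins 47 mm behind the grasp point.
Start: joints at [1.031, 0.342, 1.524, -0, 1.275, -0.146], TCP at [201.429, 484.839, 245.741] pointing down, gripper open.
Joint ranges: [-2.53, 2.53], [-0.77, 2.02], [0.04, 2.7], [-1, 4.14], [0.28, 2.66], [-3.11, 3.11]. Speed limits (rad/s): [2.57, 2.57, 3.14, 3.14, 3.14, 3.14].

### API

Orientations are given as a rotation vector (axis times angle).
In Python, from cell import robot, viewer, models gives the robot as it stands. The module is installed in compiled form; this text tells all that it offers.
- The arm moves only by the shell command python3 -m creep 'ROWS' [FORCE]. ROWS is JSON, one flat list of numbers, 7 for each row, row after row: the closure in counts, from 0 (fully open) to 255 (shut), then the shift along the world's x, y, z in units of 25 mm (1.0 is 25 mm), then the turn, a rotation vector about the world's x, y, z in degrees. In form: [hand, dx, dy, dz, ax, ay, az, hand, dx, dy, dz, ax, ay, az, ...]. A call has 1 to 12 rows; each row is the pose to reach, as a shift and turn from the pose measured when the call began; what a row does not reach only later rows make up. A row lasts 1/12 s, in which the tool goes at most 41.7 mm and 7.16 degrees, less where a joint would pass 70% of its speed; a pose out of reach is approached as far as the arm can. A call with a gripper value outside its range is refused whole. The fingers move at their own pace and stop on an object; FORCE is the grip in N (left out, the last holds). Time passes only in rows, so rows that repeat a pose let the fingers close. It gives the time, the measured TCP pose, the force and the opening at its end, in the units of the state.
- robot.state(): the state, without advancing time (a new reading comes with each control period).
- viewer.snapshot(name): name is "scene" or "side" or "wrist"; returns a dict with "image" (480x640x3 uint8, blue, green, red), "K" (3x3 intrinsics, pixels), "rvec" (rotation vector, rad) and "tvec" (3), from world to camera coordinates, as OpenCV has them. Camera axes: x right, y down, z forward; pixel columns grow to the right and rows downward; lengths in mm; the calibration is good to about 2 mm. A picture is of the moment at which its call begins. There is no depth.
- robot.job_done(): hands the job in, once; it reports no verdict.
Trained networks look in a picture, given as the dict that the camera call returned (one of the last four; its "shot" number tells which), for a name from the list of things; names that differ only in an ending like _2 or _b are one class to them, and where a whole thing is asked for, a point or a joint stands for the part that bears it (a point fixed in the world has none). Each returns a list of dicts, best first, with "score" (0 to 1); they miss things now and then, are a little off and sometimes report something else, mostly with a low value. They report only what shows in the picture. A call takes as long as a camera call. They do not tell look-alikes from the thing itself.
- models.spot_in(picture, target): "uv" ([column, row] in pixels, amid what is visible of it).
- models.cut_out(picture, target): "pixels" (480x640 bool, what is visible of it) and "uv" ([column, row] in pixels, amid what is visible of it).
The state is a dict: "t": time; "joints": joint angles; "dq": joint speeds; "joint_torque": joint torques, N m; "position": TCP position; "eef_rot": TCP orientation; "force": force on the tool from outside, world axes, zero at the start; "wrist_torque": the same for the moment, N m; "finger_gap": finger opening in mm.
Only numpy, scipy, OpenCV 4.12 (cv2) and the standard library are available. Lean on these libraries where they do the work, as an engineer would, in place of code of your own. Each camera call takes 0.05 s, during which the arm holds its last target. There are 200 camera calls.

### The job

The big hex nut sits loose on the end of the upright clamp stud, not yet in its thread. Without lifting it off, turn it backward (counter-clockwise from above) until you feel it drop into the thread start, then turn it forward (clockwise), never forcing it against a stop, until it has pressed the slotted strap fully down onto the tube and is nipped up snug there: stop as soon as you feel the turning get clearly stiffer, and let go. Leave the other things on the table where they are.

Things in the scene. Friction and masses are not known exactly. Their poses are not given: they have to be found in the camera images.
- nut_center (a point): Centre of the big loose steel hex nut: 44 mm across flats, 51 across corners, 34 high, 0.25 kg, open through the middle; z is its axis, its six faces are square to its x axis and every 60 degrees from there. Two opposite lugs in its bore are its thread; at the start they rest on the flat ends of the stud's two threads, with 1 mm of side play. Nut centre then 97 mm above the table.
- nut_foot (a point): Centre of the big nut's underside, 17 mm below its centre; 18 mm above the strap at the start. The nut's yaw does not tell where the thread starts: turned backward by 20 to 105 degrees it falls 9 to 11 mm of its own weight if the grip leaves it free to slide. Only some 35 degrees further back the lugs hit a stop. Forward of the starting position, before the drop, they hit stop teeth 6 mm high.
- stud_top (a point): Centre of the top of the clamp's fixed upright stud, 109.5 mm above the table; z up, x and y the clamp's. Core 18 mm, 27 mm over the thread, right-hand, two-start, lead 24 mm a turn, 2 mm end play. Forward of the drop the nut meets the strap at some 100 degrees and has it fully down at some 220; there it takes 0.1 N m, is snug at 0.2 to 0.3 N m, overtight 25 degrees on. Friction holds it.
- clamp: Tube clamp fixed to the table; origin on the table under the stud's axis, z up. Base plate 160 x 120 x 10 mm. A tube 30 mm in diameter, 200 mm long, lies along y at x = +50 mm in two vee blocks, its top 46 mm above the table; a heel block stands at x = -55 mm. Nothing of the clamp but nut and stud rises above the strap's top.
- strap (a joint): Slotted steel clamp strap, 135 x 54 mm and 10 mm thick, lying along the clamp's x with the stud through its slot; its top is 62 mm above the table when up. Value in m: 0 up (as at the start), growing as it is pressed down against its spring (3 N at first, 8 N at the bottom); 0.006 is fully down on the tube.
- spare_nut: Bystander: loose small dark hex nut, 30 mm across flats, 14 mm high, on the table beside the clamp; origin under its centre.
- washer: Bystander: loose flat steel washer 44 mm across, 4 mm thick, on the table beside the clamp; origin under its centre.
- wrench: Bystander: wrench, 200 mm, lying along its x on the table.
- screwdriver: Bystander: screwdriver, 200 mm, lying along its x on the table.
- tube_offcut: Bystander: upright tube offcut, 50 mm across, 70 mm high; origin under its centre.
- gauge_block: Bystander: steel block 50 x 35 x 30 mm; origin under its centre.
Mind the look-alikes: they are no part of the job. Leave any purple or turquoise look-alike of the part that bears nut_center alone.

How it is judged (in metres and radians):
On the way, in this order (a step that is already met when the one before it is completed fails the run):
1. the nut, turned backward, has dropped into the thread start (its centre at least 7 mm lower than at the start) (z of nut_center in the frame of clamp below 0.09 m and horizontal distance between nut_center and stud_top below 0.004 m), for 0.1 s.
2. the nut, run forward, has pressed the strap fully down (at least 5 of 6 mm) (value of joint strap above 0.005 m), for 0.1 s.
At the end, for the whole second after the job is handed in: Nut on the thread: centre within 4 mm of the stud axis and at most 76 mm above the table, level within 7 degrees, at rest; it alone holds the strap at least 5 of 6 mm down, snug (10 N or more on it; the spring alone is 8 N). Bystanders within 30 mm of their places (contact force between nut and clamp above 10 N and value of joint strap above 0.005 m and z of nut_center in the frame of clamp below 0.076 m and horizontal distance between nut_center and stud_top below 0.004 m and angle between nut_center's own z axis and vertical below 0.12 rad and angular speed of nut below 0.1 rad/s and linear speed of nut below 0.02 m/s); the robot touches nothing.
It fails at once if the nut is lifted more than 5.5 mm above its start, off the stud's end (z of nut_center in the frame of clamp above 0.1025 m).
It fails at once if the nut is forced on the thread or against a stop: more than 120 N between nut and stud (contact force between nut and stud above 120 N).
It fails at once if the strap is overtightened: more than 100 N between nut and strap (contact force between nut and clamp above 100 N).
It fails at once if a bystander is disturbed (moved more than 30 mm) (distance of any of spare_nut, washer, wrench, screwdriver, tube_offcut, gauge_block from where it was at the start of the episode above 0.03 m).
It also fails if it takes over 72 s, if anything falls off the work surface, if the arm or the gripper's body presses on something with over 40 N, if the wrist force passes 120 N, or if a joint passes its speed limit or range.

## Working session

There is one attempt and no reset: what is moved stays moved. The work goes in short steps, Python scripts to look and compute and a shell command to move; the robot and the scene stay as the last step left them, time stands still between calls to the robot, and variables do not carry over. Pictures are saved under pics/ and viewed, about 8 in all and at most 12, crops included, and the job is handed in when it is done.

```bash
mkdir -p pics; cat > h.py <<'E'
import numpy as np, cv2
from cell import robot, viewer, models
def P(s):
    R=cv2.Rodrigues(np.array(s["rvec"],float))[0]; return np.array(s["K"],float),R,np.array(s["tvec"],float).ravel()
def proj(s,p):
    K,R,t=P(s); q=K@(R@np.array(p,float)+t); return q[:2]/q[2]
def ray(s,uv):
    K,R,t=P(s); d=R.T@np.linalg.inv(K)@np.array([uv[0],uv[1],1.]); return -R.T@t,d/np.linalg.norm(d)
def onz(s,uv,z):
    c,d=ray(s,uv); return c+d*(z-c[2])/d[2]
def tri(L):
    A=np.zeros((3,3));b=np.zeros(3)
    for s,uv in L:
        c,d=ray(s,uv); M=np.eye(3)-np.outer(d,d); A+=M;b+=M@c
    return np.linalg.solve(A,b)
E
python3 - <<'E'
from h import *
S={n:viewer.snapshot(n) for n in("scene","side","wrist")}
for n,s in S.items():
    cv2.imwrite(f"pics/{n}0.png",s["image"])
    for t in("nut_center","stud_top","nut_foot","clamp","spare_nut","tube_offcut"):
        print(n,t,[(np.round(d["uv"]).tolist(),round(d["score"],2),onz(s,d["uv"],97).round().tolist()[:2]) for d in models.spot_in(s,t)][:3])
im=np.hstack([cv2.resize(S[n]["image"],(400,300)) for n in("scene","side")]);im2=np.hstack([cv2.resize(S["wrist"]["image"],(400,300)),np.zeros((300,400,3),np.uint8)])
cv2.imwrite("pics/all0.png",np.vstack([im,im2]))
st=robot.state();print(st["position"],st["eef_rot"],st["finger_gap"],st["t"])
E
```

```text
scene nut_center [([312.0, 332.0], 0.9, [609.0, -178.0]), ([326.0, 231.0], 0.79, [493.0, 84.0]), ([351.0, 261.0], 0.64, [592.0, 33.0])]
scene stud_top [([352.0, 281.0], 0.85, [621.0, -15.0]), ([358.0, 239.0], 0.5, [575.0, 102.0])]
scene nut_foot [([324.0, 231.0], 0.86, [489.0, 81.0]), ([351.0, 259.0], 0.84, [589.0, 38.0]), ([312.0, 336.0], 0.71, [613.0, -187.0])]
scene clamp [([355.0, 281.0], 0.69, [627.0, -12.0])]
scene spare_nut [([359.0, 237.0], 0.61, [575.0, 109.0]), ([356.0, 282.0], 0.43, [631.0, -14.0])]
scene tube_offcut [([427.0, 178.0], 0.58, [638.0, 379.0])]
side nut_center [([333.0, 220.0], 0.9, [590.0, 43.0]), ([363.0, 300.0], 0.87, [548.0, -230.0]), ([262.0, 255.0], 0.77, [401.0, -34.0])]
side stud_top [([336.0, 254.0], 0.78, [550.0, -80.0])]
side nut_foot [([262.0, 257.0], 0.73, [399.0, -42.0]), ([265.0, 232.0], 0.58, [429.0, 43.0]), ([331.0, 220.0], 0.57, [586.0, 43.0])]
side clamp [([334.0, 252.0], 0.57, [550.0, -71.0])]
side spare_nut [([303.0, 226.0], 0.41, [516.0, 41.0])]
side tube_offcut [([294.0, 163.0], 0.67, [584.0, 322.0]), ([333.0, 219.0], 0.2, [590.0, 43.0])]
wrist nut_center []
wrist stud_top []
wrist nut_foot []
wrist clamp []
wrist spare_nut []
wrist tube_offcut []
[201.42480244 484.84886046 245.75919636] [-2.61304476e+00 -1.74388143e+00 -1.98027893e-04] 92.05760427504721 1.05
```

View pics/all0.png

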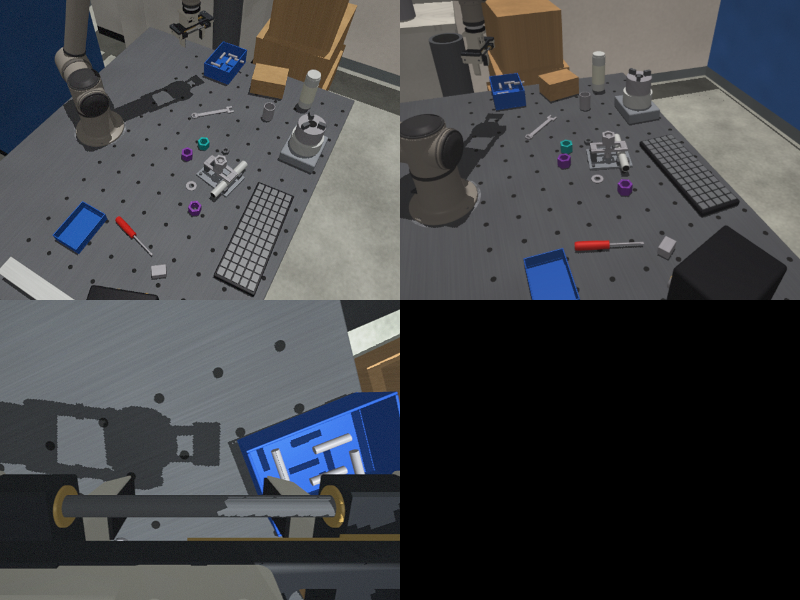

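The overview shows the clamp at about scene (352,270) and side (333,230). The nut candidates are:
- purple at scene (299,247) and (312,332)
- turquoise at scene (326,231)
- steel nut on the stud at scene (351,261) and side (333,220)

The steel one on the clamp stud fits the description. I'll confirm it in a crop.

```bash
python3 - <<'E'
from h import *
S={n:viewer.snapshot(n) for n in("scene","side")}
print(tri([(S["scene"],(351,261)),(S["side"],(333,220))]))
c=[]
for n,(u,v) in(("scene",(355,270)),("side",(335,235))):
    s=S[n]
    for t in("nut_center","nut_foot","stud_top"):
        print(n,t,[(np.round(d["uv"],1).tolist(),round(d["score"],2)) for d in models.spot_in(s,t)][:4])
    for d in models.cut_out(s,"nut_center"): print(n,np.round(d["uv"]),d["pixels"].sum())
    c.append(cv2.resize(s["image"][v-50:v+50,u-50:u+50],(400,400),interpolation=cv2.INTER_CUBIC))
cv2.imwrite("pics/crop1.png",np.hstack(c))
E
```

```text
[589.78497723  36.64980702  97.22278786]
scene nut_center [([348.7, 262.0], 0.81), ([297.4, 244.8], 0.75), ([326.2, 229.5], 0.63), ([312.1, 331.6], 0.57)]
scene nut_foot [([299.7, 245.6], 0.82), ([313.2, 333.6], 0.79), ([351.7, 261.5], 0.76), ([327.8, 230.5], 0.59)]
scene stud_top [([354.0, 282.9], 0.59)]
scene [350. 262.] 317
scene [311. 333.] 429
scene [298. 242.] 306
side nut_center [([363.1, 300.6], 0.93), ([261.8, 255.3], 0.7), ([331.1, 219.8], 0.64), ([262.6, 234.7], 0.56)]
side nut_foot [([262.5, 259.2], 0.88), ([330.4, 219.6], 0.65), ([266.6, 231.6], 0.62), ([362.1, 299.3], 0.57)]
side stud_top [([333.9, 250.7], 0.77)]
side [334. 220.] 398
side [263. 257.] 447
side [362. 300.] 491
side [264. 236.] 364
side [302. 227.] 124
```

View pics/crop1.png

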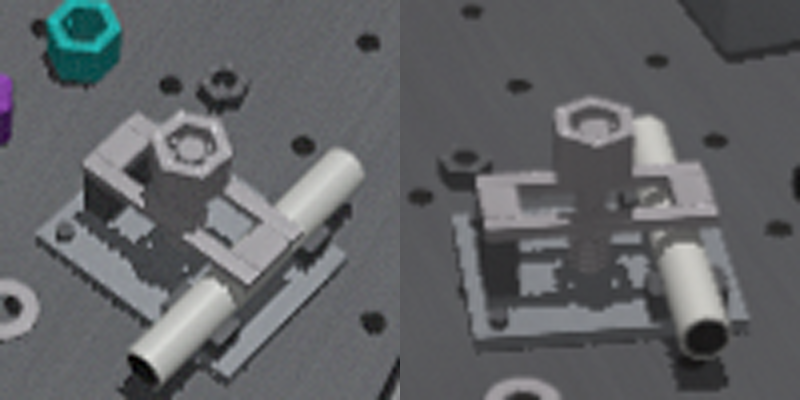

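The crop confirms it: the steel nut is on the stud, at crop-left (190,150). The purple and turquoise nuts are elsewhere. Moving above it now.

```bash
python3 -m creep '[0,4,-5,0,0,0,0,0,8,-9,0,0,0,0,0,15.5,-18,0,0,0,0,0,15.5,-18,0,0,0,0,0,15.5,-18,0,0,0,0,0,15.5,-18,0,0,0,0,0,15.5,-18,0,0,0,0,0,15.5,-18,0,0,0,0,0,15.5,-18,0,0,0,0,0,15.5,-18,0,0,0,0,0,15.5,-18,0,0,0,0,0,15.5,-18,0,0,0,0]' 10
```

```text
t: 2.55
position: [528.6, 104.0, 245.9]
eef_rot: [2.613, 1.744, 0.001]
force: [2.0, 0.5, 0.4]
finger_gap: 91.8
```

```bash
python3 -m creep '[0,2.4,-2.7,0,0,0,0,0,2.4,-2.7,0,0,0,0,0,2.4,-2.7,0,0,0,0,0,2.4,-2.7,0,0,0,0,0,2.4,-2.7,0,0,0,0]'
cat > look.py <<'E'
import sys; from h import *
s=viewer.snapshot("wrist"); im=s["image"].copy()
for t in("nut_center","stud_top"):
    print(t,[(np.round(d["uv"],1).tolist(),round(d["score"],2),onz(s,d["uv"],114).round(1).tolist()[:2]) for d in models.spot_in(s,t)][:3])
print("expected px",proj(s,(590,37,114)))
st=robot.state(); print(st["t"],st["position"],st["joints"],st["wrist_torque"])
cv2.imwrite(f"pics/{sys.argv[1]}.png",im)
E
python3 look.py w1
```

```text
t: 2.97
position: [588.3, 36.5, 245.4]
eef_rot: [-2.613, -1.741, 0.001]
force: [-0.3, 0.6, 0.7]
finger_gap: 91.6
nut_center [([145.7, 280.9], 0.96, [563.8, -95.4]), ([322.1, 254.1], 0.85, [595.9, 36.1]), ([376.8, 33.2], 0.83, [472.4, 125.6])]
stud_top [([318.6, 213.0], 0.58, [566.4, 45.6])]
expected px [320.14756697 246.57359018]
3.1167 [587.82412265  37.94112657 246.13829343] [-6.58916551e-02  4.60141916e-01  1.33902504e+00  5.61177121e-04
  1.34228430e+00 -1.24439100e+00] [ 0.03937229  0.02762915 -0.02536115]
```

View pics/w1.png

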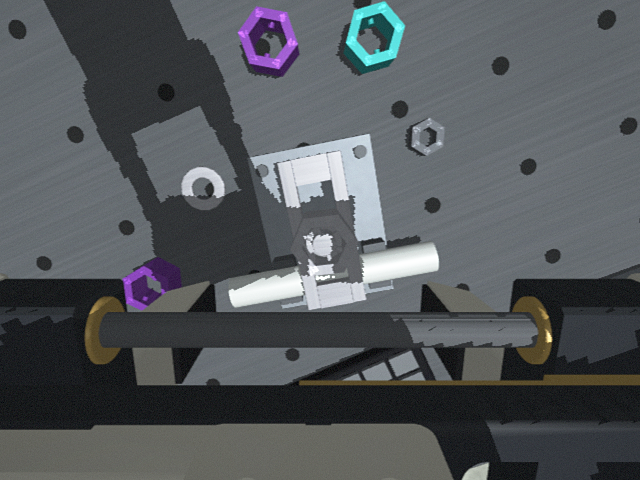

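```bash
cat > fit.py <<'E'
from h import *
from scipy.optimize import minimize
zc=97
S=[viewer.snapshot(n) for n in("wrist","scene","side")]
M=[]
for s in S:
    e=proj(s,(590,37,zc)); c=[d for d in models.cut_out(s,"nut_center") if np.linalg.norm(d["uv"]-e)<15]
    if c: M.append((s,np.array(c[0]["pixels"])))
print(len(M),[m.sum() for _,m in M])
def hexa(x,y,yaw,z): 
    a=np.radians(yaw+30+60*np.arange(6)); r=22/np.cos(np.pi/6); return [(x+r*np.cos(t),y+r*np.sin(t),z) for t in a]
def iou(s,m,x,y,yaw):
    p=np.array([proj(s,q) for z in(zc-17,zc+17) for q in hexa(x,y,yaw,z)],np.float32); k=np.zeros((480*4,640*4),np.uint8)
    cv2.fillConvexPoly(k,cv2.convexHull(((p+.5)*4).astype(np.int32)),1); k=cv2.resize(k*255,(640,480),interpolation=cv2.INTER_AREA)/255.
    return np.minimum(k,m).sum()/np.maximum(k,m).sum()
f=lambda v,L:-np.mean([iou(s,m,*v) for s,m in L])
for L in (M,)+tuple([q] for q in M):
    b=None
    for y0 in range(0,60,10):
        r=minimize(f,(590,37,y0),args=(L,),method="Nelder-Mead",options=dict(initial_simplex=[(590,37,y0),(593,37,y0),(590,40,y0),(590,37,y0+7)],maxiter=90))
        if b is None or r.fun<b.fun:b=r
    print(b.x.round(1),b.fun)
s=S[0]; im=cv2.resize(s["image"][190:300,265:375],(600,600),interpolation=cv2.INTER_CUBIC); im=(255*(im/255.)**.5).astype(np.uint8)
cv2.imwrite("pics/wc.png",im)
E
python3 fit.py
```

```text
3 [np.int64(2507), np.int64(382), np.int64(405)]
[590.3  39.1 -15.4] -0.7784158920851333
[590.2  39.5  43.8] -0.7286534448586361
[592.5  38.4  41.7] -0.8792483751420006
[586.   35.9  42.2] -0.9053871094167528
```

View pics/wc.png

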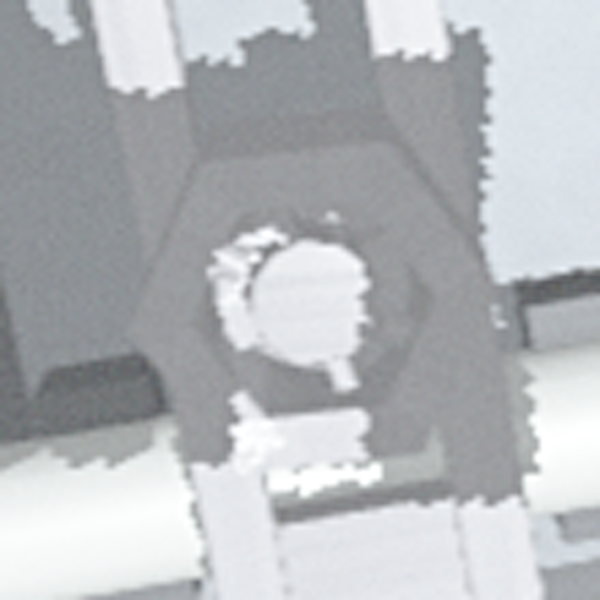

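The crop shows the top hexagon's corners at about (200,160), (390,140), (492,265) and (140,330). I'll compute yaw and centre from those.

```bash
python3 - <<'E'
from h import *
s=viewer.snapshot("wrist")
g=lambda u,v:np.array([265+(u+.5)/600*110-.5,190+(v+.5)/600*110-.5])
V=[onz(s,g(*p),114)[:2] for p in((200,160),(390,140),(492,262),(140,330))]
for a in V: print(a.round(1))
c=(V[2]+V[3])/2;print("c",c,"dist",np.linalg.norm(V[2]-V[3]))
for a in V: d=a-c; print(np.linalg.norm(d),np.degrees(np.arctan2(d[1],d[0]))%60)
c2,r=onz(s,g(310,300),109.5)[:2],0; print("stud",c2)
E
```

```text
[566.   32.7]
[573.3  57.2]
[594.1  63.7]
[584.5  15.9]
c [589.27935716  39.81216809] dist 48.804654676768166
24.309206131271555 17.040377536218813
23.6205997875353 12.66320035158978
24.402327338384076 18.714290984673696
24.402327338384097 18.714290984673426
stud [590.53088833  38.56788103]
```

Corner angles of 13–19° put the face normals at about 45° (mod 60), and the mask fits give about 43°. With the jaws at 45° the wrist range covers the whole job in one grip. Next I'll rotate by -22.5° and descend to TCP z ≈ 95.

```bash
python3 -m creep '[0,0.09,0.03,-1,0,0,-7,0,0.09,0.03,-2,0,0,-14,0,0.09,0.03,-3,0,0,-20,0,0.09,0.03,-4,0,0,-22.5,0,0.09,0.03,-4.8,0,0,-22.5,0,0.09,0.03,-5.3,0,0,-22.5,0,0.09,0.03,-5.7,0,0,-22.5,0,0.09,0.03,-6,0,0,-22.5,0,0.09,0.03,-6,0,0,-22.5,0,0.09,0.03,-6,0,0,-22.5]' 5 ; cat > st.py <<'E'
from h import *
s=robot.state();R=cv2.Rodrigues(np.array(s["eef_rot"]))[0]
print(round(s["t"],2),np.round(s["position"],1),"yaw",np.degrees(np.arctan2(R[1,0],R[0,0])).round(1),"tilt",(180-np.degrees(np.arccos(-1*-R[2,2]))).round(2),"F",np.round(s["force"],1),"T",np.round(s["wrist_torque"],2),"gap",round(s["finger_gap"],2),"q6",round(s["joints"][5],2))
E
python3 st.py; python3 -m creep '[90,0,0,0,0,0,0,118,0,0,0,0,0,0,122,0,0,0,0,0,0,122,0,0,0,0,0,0,122,0,0,0,0,0,0]';python3 st.py
```

```text
t: 4.3
position: [591.0, 37.7, 96.4]
eef_rot: [2.902, 1.201, 0.001]
force: [-0.3, -0.1, -0.3]
finger_gap: 91.8
4.3 [591.   37.7  96.4] yaw 45.0 tilt 0.06 F [-0.3 -0.1 -0.3] T [-0.02 -0.04 -0.05] gap 91.78 q6 -0.85
t: 4.72
position: [591.1, 37.7, 96.8]
eef_rot: [2.902, 1.201, 0.002]
force: [-1.0, -0.1, -0.4]
finger_gap: 63.4
4.72 [591.1  37.7  96.8] yaw 45.0 tilt 0.1 F [-1.  -0.1 -0.4] T [-0.01  0.05  0.01] gap 63.39 q6 -0.85
```

```bash
python3 -m creep '[122,0,0,0,0,0,0,122,0,0,0,0,0,0,126,0,0,0,0,0,0,130,0,0,0,0,0,0,134,0,0,0,0,0,0,134,0,0,0,0,0,0]' 4;python3 st.py; python3 -m creep '[138,0,0,0,0,0,0,138,0,0,0,0,0,0]'; python3 st.py
```

```text
t: 5.22
position: [591.4, 37.9, 96.8]
eef_rot: [2.902, 1.201, 0.003]
force: [2.0, 1.6, 0.3]
finger_gap: 44.0
5.22 [591.4  37.9  96.8] yaw 45.0 tilt 0.13 F [2.  1.6 0.3] T [ 0.25 -0.17 -0.01] gap 43.95 q6 -0.85
t: 5.38
position: [591.4, 38.0, 96.8]
eef_rot: [2.902, 1.201, 0.003]
force: [1.2, 0.7, -0.1]
finger_gap: 43.9
5.38 [591.4  38.   96.8] yaw 45.0 tilt 0.13 F [ 1.2  0.7 -0.1] T [ 0.12 -0.12 -0.04] gap 43.85 q6 -0.85
```

```bash
cat > z.py <<'E'
# nut height from the side/scene cameras: best vertical fit of nut spot
import sys; from h import *
exec(open("st.py").read().split("\n",1)[1])
for n in("side","scene","wrist"):
    s=viewer.snapshot(n); e=proj(s,(590,38,92)); o=[]
    for t in("nut_center","nut_foot"):
        c=[d for d in models.spot_in(s,t) if np.linalg.norm(d["uv"]-e)<14]; o.append(np.round(c[0]["uv"],1).tolist() if c else None)
    c=[d for d in models.cut_out(s,"nut_center") if np.linalg.norm(d["uv"]-e)<14]
    o.append([int(c[0]["pixels"].sum()),np.where(c[0]["pixels"].any(1))[0][[0,-1]].tolist(),np.round(c[0]["uv"],1).tolist()] if c else None)
    print(n,o,proj(s,(590,38,97)).round(1),proj(s,(590,38,87)).round(1))
    cv2.imwrite(f"pics/{n}_{sys.argv[1]}.png",s["image"])
E
python3 z.py a
python3 -m creep '[129,0,0,0,0,0,0,129,0,0,0,0,0,3,129,0,0,0,0,0,6,129,0,0,0,0,0,9,129,0,0,0,0,0,12,129,0,0,0,0,0,15,129,0,0,0,0,0,15]'; python3 z.py b
python3 - <<'E'
import cv2,numpy as np
f=lambda n,u,v,h:cv2.resize(cv2.imread(n)[v-h:v+h,u-h:u+h],(300,300),interpolation=cv2.INTER_CUBIC)
o=[]
for k in"ab": o.append(np.hstack([f(f"pics/side_{k}.png",333,220,35),f(f"pics/wrist_{k}.png",320,325,110)]))
cv2.imwrite("pics/cmp1.png",np.vstack(o))
E
```

```text
5.38 [591.4  38.   96.8] yaw 45.0 tilt 0.13 F [ 1.2  0.7 -0.1] T [ 0.12 -0.12 -0.04] gap 43.85 q6 -0.85
side [[337.4, 225.3], [337.3, 223.9], [106, [219, 232], [337.6, 224.2]]] [333.7 220.6] [333.6 224.2]
scene [[350.6, 266.4], [353.3, 265.7], [192, [251, 271], [351.0, 267.2]]] [351.2 259.6] [351.  261.9]
wrist [None, None, None] [317.  318.6] [317.  308.6]
t: 6.57
position: [591.5, 37.9, 96.9]
eef_rot: [2.719, 1.572, 0.004]
force: [1.2, 0.4, 0.0]
finger_gap: 45.6
6.57 [591.5  37.9  96.9] yaw 60.1 tilt 0.15 F [1.2 0.4 0. ] T [ 0.15 -0.08  0.01] gap 45.55 q6 -1.11
side [None, None, None] [333.7 220.6] [333.6 224.2]
scene [[354.8, 265.1], [355.4, 261.9], [168, [251, 271], [352.8, 266.9]]] [351.2 259.6] [351.  261.9]
wrist [None, None, None] [317.8 318.4] [317.8 308.4]
```

View pics/cmp1.png

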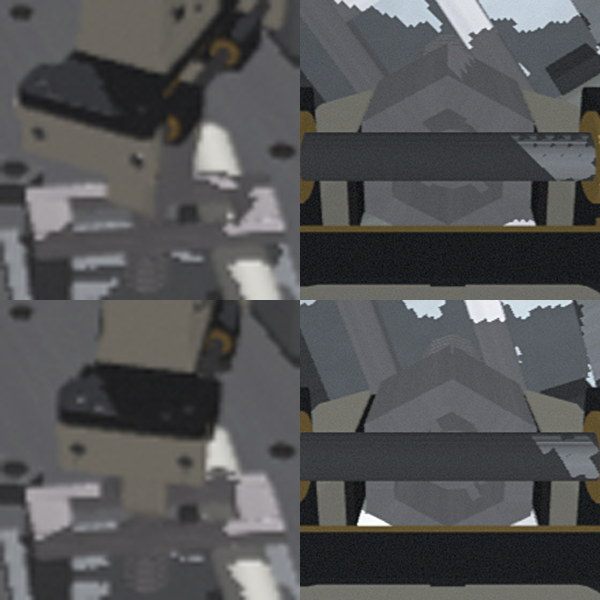

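The wrist view shows the nut between the pads (crop columns 360–540). It is still up and turning with the jaws. The camera turns with the nut, so a drop should show as about a 10 px upward shift, which template matching can track.

```bash
cat > d.py <<'E'
import sys; from h import *
exec(open("st.py").read().split("\n",1)[1])
w=viewer.snapshot("wrist")["image"]; cv2.imwrite(f"pics/wrist_{sys.argv[2]}.png",w)
r=cv2.imread(f"pics/wrist_{sys.argv[1]}.png")
for (v0,v1,u0,u1) in((240,308,262,378),(285,309,285,355),(348,376,275,365)):
    q=cv2.matchTemplate(w[v0-18:v1+8,u0-8:u1+8],r[v0:v1,u0:u1],cv2.TM_CCOEFF_NORMED); _,m,_,l=cv2.minMaxLoc(q)
    print("shift",l[0]-8,l[1]-18,round(m,2),end="; ")
print()
E
python3 -m creep '[129,0,0,0,0,0,3,129,0,0,0,0,0,6,129,0,0,0,0,0,9,129,0,0,0,0,0,12,129,0,0,0,0,0,15,129,0,0,0,0,0,15]'; python3 d.py b c
```

```text
t: 7.67
position: [591.4, 38.2, 96.8]
eef_rot: [-2.491, -1.913, -0.004]
force: [0.5, 3.0, 1.4]
finger_gap: 45.2
7.67 [591.4  38.2  96.8] yaw 75.1 tilt 0.16 F [0.5 3.  1.4] T [ 0.39 -0.12 -0.02] gap 45.2 q6 -1.38
shift 0 1 0.65; shift 0 1 0.72; shift 1 1 0.79;
```

```bash
python3 -m creep '[128,0,0.02,0,0,0,3,128,0,0.03,0,0,0,6,128,0,0.03,0,0,0,9,128,0,0.03,0,0,0,12,128,0,0.03,0,0,0,15,128,0,0.03,0,0,0,15]'; python3 d.py c d
```

```text
t: 8.22
position: [591.2, 38.9, 96.7]
eef_rot: [-2.223, -2.219, -0.003]
force: [1.0, 0.1, -0.3]
finger_gap: 45.5
8.22 [591.2  38.9  96.7] yaw 89.9 tilt 0.13 F [ 1.   0.1 -0.3] T [ 0.16 -0.01  0.02] gap 45.49 q6 -1.64
shift 0 1 0.7; shift 1 3 0.65; shift -2 2 0.8;
```

```bash
python3 -m creep '[128,0,0,0,0,0,3,128,0,0,0,0,0,6,128,0,0,0,0,0,9,128,0,0,0,0,0,12,128,0,0,0,0,0,15,128,0,0,0,0,0,15]'; python3 d.py d e
python3 - <<'E'
import cv2,numpy as np
f=lambda n,u,v,h:cv2.resize(cv2.imread(n)[v-h:v+h,u-h:u+h],(400,400),interpolation=cv2.INTER_CUBIC)
cv2.imwrite("pics/cmp2.png",np.hstack([f("pics/wrist_b.png",320,315,80),f("pics/wrist_e.png",320,315,80)]))
E
```

```text
t: 8.77
position: [590.9, 38.8, 96.7]
eef_rot: [-1.917, -2.487, -0.002]
force: [0.9, 0.7, 0.2]
finger_gap: 45.7
8.77 [590.9  38.8  96.7] yaw 104.7 tilt 0.12 F [0.9 0.7 0.2] T [0.13 0.09 0.01] gap 45.72 q6 -1.89
shift 0 1 0.57; shift 0 2 0.76; shift 0 2 0.8;
```

View pics/cmp2.png

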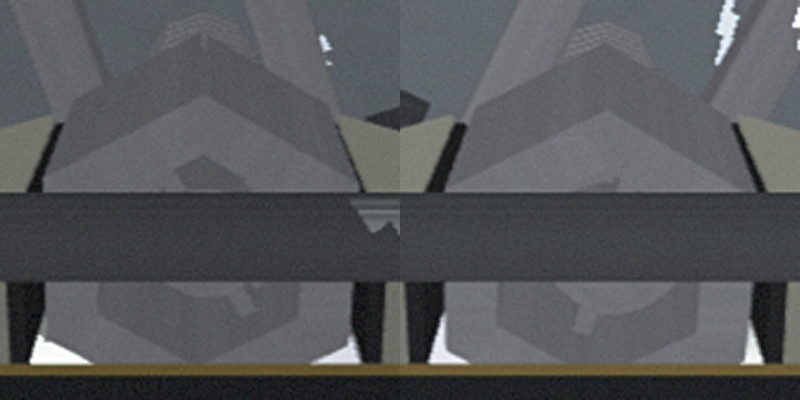

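No drop yet: the nut's edges moved about 3 px down, which matches the TCP shift. Continuing.

```bash
python3 -m creep '[128,0,0,0,0,0,3,128,0,0,0,0,0,6,128,0,0,0,0,0,9,128,0,0,0,0,0,12,128,0,0,0,0,0,15,128,0,0,0,0,0,15]'; python3 d.py e f
```

```text
t: 9.32
position: [590.3, 38.9, 96.3]
eef_rot: [-1.58, -2.712, -0.001]
force: [-1.1, 1.8, -2.2]
finger_gap: 45.7
9.32 [590.3  38.9  96.3] yaw 119.5 tilt 0.18 F [-1.1  1.8 -2.2] T [0.22 0.16 0.06] gap 45.69 q6 -2.15
shift 8 0 0.45; shift -5 -12 0.78; shift -8 4 0.32;
```

```bash
python3 - <<'E'
import cv2,numpy as np
from h import *
exec(open("st.py").read().split("\n",1)[1])
w=viewer.snapshot("wrist")["image"]; cv2.imwrite("pics/wrist_f2.png",w)
f=lambda n,u,v,h:cv2.resize(cv2.imread(n)[v-h:v+h,u-h:u+h],(400,400),interpolation=cv2.INTER_CUBIC)
cv2.imwrite("pics/cmp3.png",np.hstack([f("pics/wrist_e.png",320,315,80),f("pics/wrist_f2.png",320,315,80)]))
E
```

```text
9.37 [590.6  38.7  96.4] yaw 119.4 tilt 0.14 F [-0.6 -0.2  0.4] T [ 0.04 -0.01  0.02] gap 45.66 q6 -2.15
```

View pics/cmp3.png

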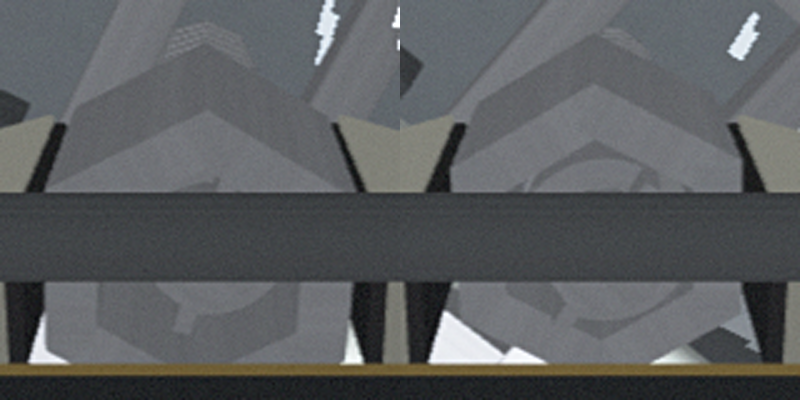

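The nut has dropped: its top back corner moved 11 px up, and the stud now shows proud through the bore. Now turning forward, lowering the TCP by 8 mm along the way.

```bash
python3 -m creep '[129,0,0,-0.04,0,0,-3,129,0,0,-0.1,0,0,-6,129,0,0,-0.16,0,0,-10,129,0,0,-0.2,0,0,-14,129,0,0,-0.25,0,0,-18,129,0,0,-0.3,0,0,-22,129,0,0,-0.34,0,0,-26,129,0,0,-0.34,0,0,-30,129,0,0,-0.34,0,0,-34,129,0,0,-0.34,0,0,-38,129,0,0,-0.34,0,0,-40]' 8; python3 st.py
```

```text
t: 10.33
position: [590.9, 38.6, 88.1]
eef_rot: [-2.423, -1.998, -0.002]
force: [0.3, 0.7, -0.3]
finger_gap: 45.5
10.33 [590.9  38.6  88.1] yaw 79.0 tilt 0.11 F [ 0.3  0.7 -0.3] T [ 0.13 -0.04  0.07] gap 45.46 q6 -1.45
```

```bash
python3 -m creep '[129,0,0,0,0,0,-4,129,0,0,0,0,0,-8,129,0,0,0,0,0,-12,129,0,0,0,0,0,-16,129,0,0,0,0,0,-20,129,0,0,0,0,0,-24,129,0,0,0,0,0,-28,129,0,0,0,0,0,-32,129,0,0,0,0,0,-36,129,0,0,0,0,0,-40,129,0,0,0,0,0,-44,129,0,0,0,0,0,-48]'; python3 d.py f2 g; python3 -m creep '[129,0,0,0,0,0,-4,129,0,0,0,0,0,-8,129,0,0,0,0,0,-12,129,0,0,0,0,0,-16,129,0,0,0,0,0,-20,129,0,0,0,0,0,-24,129,0,0,0,0,0,-28,129,0,0,0,0,0,-32,129,0,0,0,0,0,-36,129,0,0,0,0,0,-40,129,0,0,0,0,0,-40]'; python3 d.py g i
```

```text
t: 11.33
position: [591.0, 38.3, 88.1]
eef_rot: [-3.03, -0.83, -0.003]
force: [-0.2, -0.4, -0.4]
finger_gap: 45.3
11.33 [591.   38.3  88.1] yaw 30.6 tilt 0.1 F [-0.2 -0.4 -0.4] T [-0.04  0.04 -0.01] gap 45.28 q6 -0.6
shift 8 -10 0.09; shift 8 3 0.37; shift 8 -4 0.13; 
t: 12.3
position: [590.9, 38.3, 88.2]
eef_rot: [3.13, -0.267, 0.003]
force: [-0.6, 1.0, -0.3]
finger_gap: 45.3
12.3 [590.9  38.3  88.2] yaw -9.8 tilt 0.11 F [-0.6  1.  -0.3] T [-0.08  0.12 -0.02] gap 45.26 q6 0.11
shift 8 3 0.43; shift -8 -3 0.43; shift -2 -1 0.46;
```

```bash
python3 - <<'E'
import cv2,numpy as np
f=lambda n:cv2.resize(cv2.imread(f"pics/wrist_{n}.png")[225:405,230:410],(400,400),interpolation=cv2.INTER_CUBIC)
cv2.imwrite("pics/cmp4.png",np.hstack([f("g"),f("i")]))
E
```

```text
(no output)
```

View pics/cmp4.png

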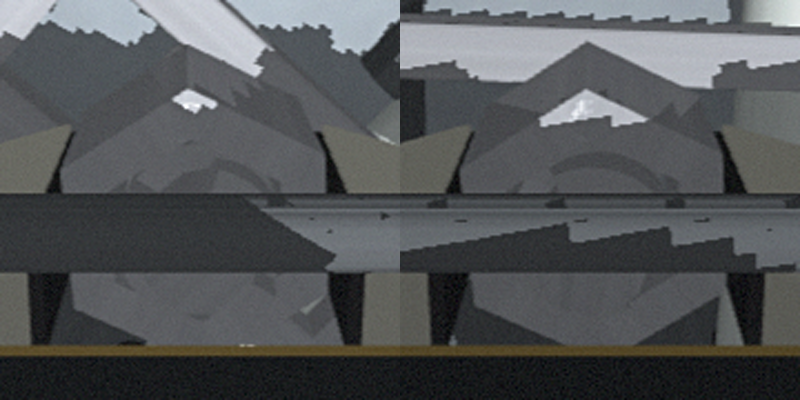

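The nut is turning with the jaws in both views. Continuing forward.

```bash
python3 -m creep '[129,0,0,-0.03,0,0,-4,129,0,0,-0.06,0,0,-8,129,0,0,-0.1,0,0,-12,129,0,0,-0.1,0,0,-16,129,0,0,-0.1,0,0,-20,129,0,0,-0.1,0,0,-24,129,0,0,-0.1,0,0,-28,129,0,0,-0.1,0,0,-32,129,0,0,-0.1,0,0,-36,129,0,0,-0.1,0,0,-40,129,0,0,-0.1,0,0,-44,129,0,0,-0.1,0,0,-48]'; python3 st.py; python3 -m creep '[129,0,0,0,0,0,-4,129,0,0,0,0,0,-8,129,0,0,0,0,0,-12,129,0,0,0,0,0,-16,129,0,0,0,0,0,-16]'; python3 st.py;python3 st.py
```

```text
t: 13.35
position: [590.0, 38.4, 85.4]
eef_rot: [2.751, -1.512, -0.001]
force: [-3.4, 2.4, -0.4]
finger_gap: 45.6
13.35 [590.   38.4  85.4] yaw -57.6 tilt 0.14 F [-3.4  2.4 -0.4] T [0.15 0.63 0.13] gap 45.63 q6 0.94
t: 13.77
position: [589.3, 38.6, 84.7]
eef_rot: [2.513, -1.88, -0.004]
force: [-1.8, 0.9, -1.2]
finger_gap: 45.3
13.77 [589.3  38.6  84.7] yaw -73.6 tilt 0.24 F [-1.8  0.9 -1.2] T [ 0.13  0.32 -0.01] gap 45.25 q6 1.22
13.77 [589.3  38.6  84.7] yaw -73.6 tilt 0.24 F [-1.8  0.9 -1.2] T [ 0.13  0.32 -0.01] gap 45.25 q6 1.22
```

```bash
python3 -m creep '[129,0,0,0,0,0,-4,129,0,0,0,0,0,-8,129,0,0,0,0,0,-8]'>/dev/null; python3 st.py; python3 -m creep '[129,0,0,0,0,0,-4,129,0,0,0,0,0,-8,129,0,0,0,0,0,-8]'>/dev/null; python3 st.py; python3 d.py i j
```

```text
14.02 [589.2  38.8  84.5] yaw -81.6 tilt 0.26 F [-0.3  2.  -0.6] T [ 0.19  0.21 -0.03] gap 45.68 q6 1.36
14.27 [589.   39.   84.3] yaw -89.5 tilt 0.29 F [-0.4  2.1 -1.1] T [0.23 0.22 0.03] gap 45.38 q6 1.5
14.27 [589.   39.   84.3] yaw -89.5 tilt 0.29 F [-0.4  2.1 -1.1] T [0.23 0.22 0.03] gap 45.38 q6 1.5
shift 0 0 0.28; shift 0 -1 0.53; shift 4 -1 0.25;
```

```bash
python3 -m creep '[129,0.04,0,0.03,0,0,-4,129,0.04,0,0.03,0,0,-8,129,0.04,0,0.03,0,0,-8]'>/dev/null; python3 st.py; python3 -m creep '[129,0,0,0,0,0,-3,129,0,0,0,0,0,-6,129,0,0,0,0,0,-6]'>/dev/null; python3 st.py
```

```text
14.57 [589.4  39.2  84.6] yaw -97.2 tilt 0.38 F [-1.3  2.  -2.5] T [0.29 0.41 0.08] gap 45.56 q6 1.63
14.82 [589.4  39.3  84.5] yaw -103.0 tilt 0.38 F [-0.9  2.2 -2. ] T [0.26 0.2  0.02] gap 45.4 q6 1.73
```

```bash
python3 -m creep '[129,0,0,0,0,0,-3,129,0,0,0,0,0,-5,129,0,0,0,0,0,-5]'>/dev/null; python3 st.py; python3 d.py j k
```

```text
15.07 [589.4  39.4  84.4] yaw -107.8 tilt 0.39 F [ 0.2  1.8 -4. ] T [0.26 0.24 0.05] gap 45.58 q6 1.81
15.07 [589.4  39.4  84.4] yaw -107.8 tilt 0.39 F [ 0.2  1.8 -4. ] T [0.26 0.24 0.05] gap 45.58 q6 1.81
shift 0 1 0.77; shift -1 0 0.72; shift 8 0 0.62;
```

```bash
for i in 1 2; do python3 -m creep '[129,0,0,0,0,0,-3,129,0,0,0,0,0,-5,129,0,0,0,0,0,-5]'>/dev/null; python3 st.py; done
```

```text
15.37 [589.3  39.4  84.2] yaw -112.6 tilt 0.41 F [-0.6  2.2 -5.3] T [0.31 0.26 0.03] gap 45.62 q6 1.9
15.62 [589.3  39.5  84.2] yaw -117.4 tilt 0.42 F [ 0.2  2.1 -5.5] T [0.37 0.31 0.14] gap 45.5 q6 1.98
```

```bash
python3 -m creep '[129,0,0,0,0,0,-3,129,0,0,0,0,0,-4,129,0,0,0,0,0,-4]'>/dev/null; python3 st.py; sleep 0; python3 d.py k l; python3 st.py
```

```text
15.87 [589.1  39.7  84.1] yaw -121.3 tilt 0.44 F [-1.2  2.1 -4.3] T [0.49 0.37 0.22] gap 45.42 q6 2.05
15.87 [589.1  39.7  84.1] yaw -121.3 tilt 0.44 F [-1.2  2.1 -4.3] T [0.49 0.37 0.22] gap 45.42 q6 2.05
shift 0 0 0.83; shift 0 -1 0.65; shift -6 -18 0.29; 
15.92 [589.1  39.7  84.1] yaw -121.3 tilt 0.44 F [-1.1  3.2 -4.4] T [0.41 0.37 0.25] gap 45.22 q6 2.05
```

```bash
python3 -m creep '[129,0,0,0,0,0,-1,129,0,0,0,0,0,-2,129,0,0,0,0,0,-2]'>/dev/null; python3 st.py;  python3 -m creep '[129,0,0,0,0,0,-1]'>/dev/null; python3 st.py
```

```text
16.17 [589.2  39.6  84.2] yaw -123.3 tilt 0.42 F [-0.4  2.3 -3.7] T [0.46 0.29 0.39] gap 45.49 q6 2.08
16.25 [589.3  39.6  84.3] yaw -124.3 tilt 0.41 F [-1.9  1.7 -3.6] T [0.41 0.34 0.44] gap 46.05 q6 2.1
```

The torque has clearly risen (0.03, 0.14, 0.22, 0.39 N m), so the nut is snug. Releasing and withdrawing.

```bash
python3 -m creep '[100,0,0,0,0,0,0,40,0,0,0,0,0,0,0,0,0,0,0,0,0,0,0,0,0,0,0,0,0,0,0,0,0,0,0,0,0,0,0,0,0,0,0,0,0,0.5,0,0,0,0,0,0,1.5,0,0,0,0,0,0,3,0,0,0,0,0,0,4.5,0,0,0,0,0,0,6,0,0,0,0,0,0,6,0,0,0]'; python3 - <<'E'
from h import *
print(robot.state()["force"].round(1) if hasattr(robot.state()["force"],"round") else robot.state()["force"])
o=[]
for n in("side","scene","wrist"):
    s=viewer.snapshot(n);u,v=map(int,proj(s,(590,38,75)).round());h=70 if n=="wrist" else 35
    for d in models.cut_out(s,"nut_center"):
        if np.linalg.norm(d["uv"]-np.array([u,v]))<20: print(n,np.round(d["uv"],1))
    print(n,"expect 73:",proj(s,(590,38,73)).round(1),"80:",proj(s,(590,38,80)).round(1))
    v=max(h,min(480-h,v)); o.append(cv2.resize(s["image"][v-h:v+h,u-h:u+h],(266,266),interpolation=cv2.INTER_CUBIC))
cv2.imwrite("pics/end.png",np.hstack(o))
E
```

```text
t: 17.25
position: [592.6, 39.5, 242.7]
eef_rot: [-1.463, 2.768, -0.001]
force: [0.6, -0.4, 0.7]
finger_gap: 91.6
[ 0.6 -0.4  0.7]
side [331.6 229.1]
side expect 73: [333.3 229.1] 80: [333.5 226.6]
scene expect 73: [350.8 265.2] 80: [350.9 263.6]
wrist [323.6 220. ]
wrist expect 73: [317.9 231.8] 80: [317.9 233.7]
```

View pics/end.png

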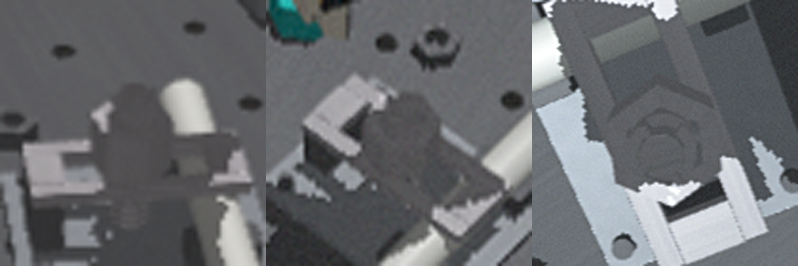

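The nut sits on the strap with the stud proud. The side mask centre of row 229.1 is exactly the row expected for a nut centre at z = 73 mm. Bystanders look untouched, so I'm handing in.

```bash
python3 -c "
from cell import robot
print(robot.job_done(), robot.state()['t'])"
```

```text
the job is handed in; nothing more can be done
the job is handed in; nothing more can be done
```

I ran the nut down until it was snug on the strap, let go and handed the job in at about 17 s of the 72 s. No verdict came back.

- **Drop:** I held the steel nut loosely (about 45.5 mm between the pads) and turned it backward about 75°. The wrist view showed it drop about 10 mm.
- **Tightening:** I turned the jaws forward about 244°, including roughly 10° of slack in the grip. The turning torque rose from about 0.03 through 0.14 and 0.22 to 0.39–0.44 N m, and I stopped there. That is a little over the 0.2–0.3 N m given for snug. The final turn past the 0.22 N m reading was only about 3°, against the 25° allowed before overtight.
- **Last checks:** The side camera put the nut's centre at 73 mm, which is where it should be with the strap fully down. The last picture shows it level on the strap with the stud standing proud. The gripper is open and 240 mm up, with about 1 N on it (noise level).
- **Disagreements and gaps:**
    - The scene-camera network did not find the nut in the last picture.
    - The wrist-camera mask centre was about 13 px off the expected position.
    - I had no direct reading of strap force.
    - I checked the bystanders only by eye in the last crops, which do not show all of them.

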